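Close up the card cases with the sliding backstop

TASK

In the larger of the two card trays on the reception desk, slide the backstop by its post towards the three loose grey cases until they are all closed up tight against the end of the tray. Then draw it back about 20 mm, so the cases stand closed up but can be lifted out, and let go. Leave the smaller tray's backstop where it is.

Things in the scene. Friction and masses are not known exactly. Their poses are not given: they have to be found in the camera images.
- tray: Larger white card tray, fixed to the desk: 290 (x) x 120 x 50 mm high, walls and floor 5 mm. Origin: centre of its underside; z up; x runs along the tray from backstop to cases. Inner face of the end wall behind the cases: x = +140 mm. In it three loose grey cases stand with gaps, each 30 mm thick (x), 100 wide, 70 high, 150 g, tops 75 mm above the desk; closed up they take 90 mm.
- post (a point): Axis of the black post (22 x 22 mm, square to the tray, top 120 mm above the desk) of the larger tray's backstop, 100 mm above the desk. Slides only along the tray's x, friction 2 N, stays put; cases add up to 6 N. Pressing face 45 mm ahead of the axis, top 65 mm above the desk; base top 23 mm. Tight spot: post at x = +5 mm, y = 0 in the tray's frame; starts 70 to 100 mm behind it.
- rear_case: The case nearest the backstop, of the three in the larger tray: 30 (x) x 100 (y) x 70 mm (z), grey plastic. Origin: centre of its underside, on the tray's floor; axes as the tray's. Closed up tight, it stands at x = +65 mm in the tray's frame; it starts 40 to 55 mm behind that.
- small_post (a point): Not to be moved: axis of the black post of the smaller tray's backstop, 70 mm above the desk, 10 mm below the post's top. The smaller tray is of the same make but 200 x 85 x 40 mm, its cases 50 mm above the desk; either tray may be on the left.

How it is judged:
On the way:
1. the backstop has closed the cases up tight against the end wall (x of rear_case in the frame of tray above 0.061 m and x of post in the frame of tray above 0.0005 m), for 0.1 s.
At the end, for the whole second after the job is handed in: The post stands 8 to 32 mm back from the tight spot; the rear case is at rest, upright (within 10 degrees) and within 8 mm of where the closed-up pack put it (x of post in the frame of tray between -0.027 and -0.003 m and x of rear_case in the frame of tray above 0.057 m and angle between rear_case's own z axis and vertical below 0.17 rad and linear speed of rear_case below 0.02 m/s); the robot touches nothing.
It fails at once if the smaller tray's backstop was shifted by more than 10 mm (distance of small_post from where it was at the start of the episode above 0.01 m).
It also fails if it takes over 32 s, if anything falls off the work surface, if the arm or the gripper's body presses on something with over 40 N, if the wrist force passes 120 N, or if a joint passes its speed limit or range.

ROBOT

A 7-joint arm with a two-finger parallel gripper is mounted at the origin on the work surface. World frame = base frame: x ahead of the robot, y to its left, z up, the work surface at z = 0. Lengths are in m, angles in rad, forces in N, time in s.
With the tool pointing down it reaches from about 0.425 to 0.925 m from the base axis. Payload 6.8 kg.
Tool frame: the origin (TCP) lies on the centre line of the jaws, within the pads' length; the fingertips stand 14 mm ahead of it and the grasp point (between the pads) lies 5 mm behind it (bot.finger_overhang is the distance from the TCP to the fingertips, in m); z points along the fingers, y is the line along which they close (so a half turn about z gives the same grasp; the last joint's range is limited). The gripper opens to 85 mm and grips with 20 to 120 N. Pads are 22 mm wide; open, the fingers measure 114 mm over their backs; the gripper's body (76 mm by 85 mm) begins 54 mm behind the grasp point. The pads swing forward as they close: fully open they stand 13 mm farther back than shut.
Start: joints at [-1.343, 0.477, 0.022, 1.555, -0.011, 1.109, -0.083], TCP at [0.222, 0.637, 0.245] pointing down, gripper open.
Joint ranges: [-2.96, 2.96], [-0.34, 2.1], [-1.41, 1.46], [0.24, 2.44], [-1.37, 4.51], [0.17, 1.92], [-2.96, 2.96]. Speed limits (rad/s): [2.39, 2.39, 3.14, 3.14, 3.14, 3.14, 3.14].

INTERFACE

Orientations are given as a unit quaternion [w, x, y, z].
In Python, from station import bot gives the robot as it stands.
- The arm moves only by the shell command python3 -m inch 'ROWS' [OPENING] [FORCE]. ROWS is JSON, a list of rows, each a list of 4 numbers: the shift along the tool's x, y, z in m, then the turn about the tool's z in degrees. A call has 1 to 12 rows; each row shifts and turns the commanded pose from where the row before left it, along the tool's axes as they then stand; what a row does not reach is not made up. A row lasts 1/10 s, in which the tool goes at most 50 mm and 8.59 degrees, less where a joint would pass 70% of its speed; a pose out of reach is approached as far as the arm can. A call is refused whole if a number of a shift passes 0.05 or a number of a turn 8.59, either way. A call with a gripper value outside its range is refused whole. OPENING is the finger opening in m, from 0 to 0.0854, set as the call begins (- or left out, the last holds). The fingers move at their own pace and stop on an object; FORCE is the grip in N (left out, the last holds). Time passes only in rows, so rows that do not move let the fingers close. It gives the time, the measured TCP pose, the force, the opening and the grip force at its end, in the units of the state.
- bot.get_obs(): the state, without advancing time (a new reading comes with each control period).
- bot.read_camera(name): name is "scene" or "side" or "wrist"; returns a dict with "color" (400x640x3 uint8, red, green, blue), "mtx" (3x3 intrinsics, pixels), "world_from_camera" (4x4, takes a point from camera to world coordinates); the wrist camera has in their place "hand_eye" (4x4, takes a point from camera to tool coordinates, whose origin is the TCP and whose axes are the flange's). Camera axes: x right, y up, looking along -z (the intrinsics and any distortion apply to the point x, -y, -z); pixel columns grow to the right and rows downward; lengths in m; the calibration is good to about 2 mm. A picture is of the moment at which its call begins: read the wrist's pose just before it. There is no depth.
- bot.hand_in(): hands the job in; it is judged then, once.
The state is a dict: "t": time; "q": joint angles; "joint_vel": joint speeds; "joint_torque": joint torques, N m; "eef_pos": TCP position; "tool_rot": TCP orientation; "contact_force": force on the tool from outside, world axes, zero at the start; "torque": the same for the moment, N m; "gripper_width": opening from 0.0 (shut) to 1.0 (fully open); "grasp_force": force on a finger pad.
Only numpy, scipy, OpenCV 4.12 (cv2) and the standard library are available. Lean on these libraries where they do the work, as an engineer would, in place of code of your own. Each camera call takes 0.05 s, during which the arm holds its last target. There are 200 camera calls.

## Working session

There is one attempt and no reset: what is moved stays moved. The work goes in short steps, Python scripts to look and compute and a shell command to move; the robot and the scene stay as the last step left them, time stands still between calls to the robot, and variables do not carry over. Pictures are saved under pics/ and viewed, at most 10 in all, crops included, and the job is handed in when it is done.

```bash
mkdir -p pics; ls; python3 - <<'E'
from station import bot
import cv2,numpy as np
o=bot.get_obs();print({k:np.round(o[k],3).tolist() for k in('t','eef_pos','tool_rot','gripper_width')})
for n in('scene','side'):
    d=bot.read_camera(n);cv2.imwrite(f'pics/{n}1.png',d['color'][...,::-1]);np.savez(f'pics/{n}1.npz',**d)
    print(n,np.round(d['mtx'],1).tolist(),np.round(d['world_from_camera'],3).tolist(),[k for k in d])
E
```

```text
pics
{'t': 0.0, 'eef_pos': [0.222, 0.637, 0.244], 'tool_rot': [-0.0, 0.167, 0.986, -0.001], 'gripper_width': 0.999}
scene [[407.6, 0.0, 317.0], [0.0, 407.6, 201.3], [0.0, 0.0, 1.0]] [[-0.562, -0.654, 0.506, 0.962], [0.827, -0.437, 0.354, 0.269], [-0.01, 0.618, 0.786, 0.743], [0.0, 0.0, 0.0, 1.0]] ['color', 'mtx', 'world_from_camera']
side [[433.8, 0.0, 314.7], [0.0, 433.8, 203.0], [0.0, 0.0, 1.0]] [[0.683, 0.388, -0.619, 0.032], [-0.73, 0.349, -0.587, -0.512], [-0.012, 0.853, 0.522, 0.532], [0.0, 0.0, 0.0, 1.0]] ['color', 'mtx', 'world_from_camera']
```

View pics/scene1.png

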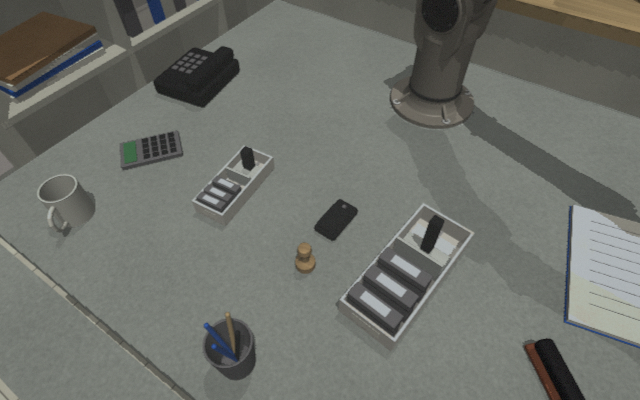

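View pics/side1.png

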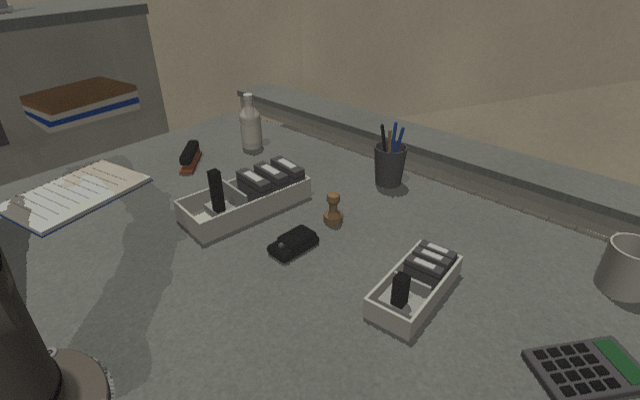

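The larger tray is at scene (405,270) and side (245,195). Its post is at scene (432,232) and side (215,190), on the robot's side of the tray, with the cases at the far end. I'll enlarge both views to read corners.

```bash
python3 - <<'E'
import cv2,numpy as np
a=cv2.imread('pics/scene1.png')[195:345,330:480];b=cv2.imread('pics/side1.png')[150:250,170:320]
a=cv2.resize(a,(600,600)[:2],interpolation=2)[:, :];b=cv2.resize(b,(600,400),interpolation=2)
a=cv2.resize(a,(400,400));b=b  # a scale 400/150
b=cv2.resize(b,(400,267))
A=cv2.resize(cv2.imread('pics/scene1.png')[200:345,335:480],(400,400),interpolation=2)
B=cv2.resize(cv2.imread('pics/side1.png')[145:245,170:315],(400,276),interpolation=2)
im=np.zeros((400,800,3),np.uint8);im[:,:400]=A;im[:276,400:]=B
cv2.imwrite('pics/c1.png',np.clip(im*1.6,0,255))
E
```

```text
[ WARN:0@0.036] global loadsave.cpp:1063 imwrite_ Unsupported depth image for selected encoder is fallbacked to CV_8U.
```

View pics/c1.png

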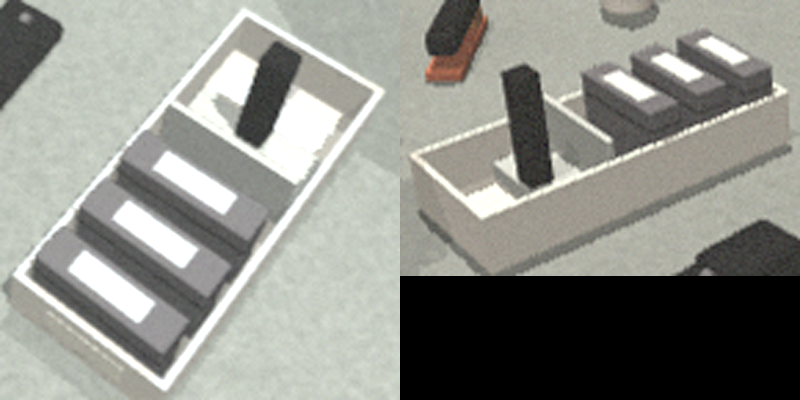

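The crops show the rim corners and the post top: about (284,55) in the left crop and (122,72) in the right, at scale 2.76.

```bash
cat > h.py <<'E'
import numpy as np
def ray(d,p):
    v=np.linalg.solve(d['mtx'],[p[0],p[1],1.]);v=np.array([v[0],-v[1],-v[2]]);W=d['world_from_camera']
    return W[:3,3],W[:3,:3]@v
def onz(d,p,z):
    c,v=ray(d,p);return (c+v*(z-c[2])/v[2])
E
python3 - <<'E'
from h import *
s=np.load('pics/scene1.npz');e=np.load('pics/side1.npz');k=145/400
S=lambda x,y:(335+(x+.5)*k-.5,200+(y+.5)*k-.5);E=lambda x,y:(170+(x+.5)*k-.5,145+(y+.5)*k-.5)
P=[onz(s,S(*p),.05)[:2] for p in((245,10),(383,92),(165,390),(12,280))]
print('rim',np.round(P,3).tolist(),[round(np.linalg.norm(P[i]-P[i-3]),3) for i in range(4)])
print('side rim',[np.round(onz(e,E(*p),.05)[:2],3).tolist() for p in((12,157),(82,219),(388,93))])
u=(P[2]+P[3]-P[0]-P[1]);u/=np.linalg.norm(u);c=np.mean(P,0);n=np.array([-u[1],u[0]])
print('centre',c,'yaw',np.degrees(np.arctan2(u[1],u[0])))
for d,p in((s,S(284,55)),(e,E(122,72))):
    q=onz(d,p,.12)[:2];print('post',q,'tray',(q-c)@u,(q-c)@n)
q=onz(s,S(195,180),.075)[:2];print('rear case',(q-c)@u,(q-c)@n)
E
```

```text
rim [[0.393, 0.151], [0.407, 0.268], [0.693, 0.237], [0.684, 0.12]] [np.float64(0.118), np.float64(0.287), np.float64(0.117), np.float64(0.292)]
side rim [[0.405, 0.26], [0.392, 0.146], [0.678, 0.113]]
centre [0.54421335 0.19376423] yaw -6.082894262400902
post [0.47149754 0.20113457] tray -0.07308740436476026 -0.00037664484647984947
post [0.4741334 0.1954244] tray -0.06986129676886077 -0.005775355816144828
rear case 0.021065808855443714 -0.0025090003354850563
```

Measured: the post is at about (0.472, 0.198) and the tray yaw is about -6.2°. The sizes agree with those given. I'll approach above the post, then turn the jaws along the tray's x.

```bash
python3 -m inch '[[-0.032,-0.028,0,0],[-0.032,-0.028,0,0],[-0.032,-0.028,0,0],[-0.032,-0.028,0,0],[-0.032,-0.028,0,0],[-0.032,-0.028,0,0],[-0.032,-0.028,0,0],[-0.032,-0.028,0,0],[-0.032,-0.028,0,0],[-0.032,-0.028,0,0],[-0.032,-0.028,0,0],[-0.028,-0.024,0,0]]' 0.0854; python3 -m inch '[[0,0,0,8.5],[0,0,0,8.5],[0,0,0,8.5],[0,0,0,8.5],[0,0,0,8.5],[0,0,0,8.5],[0,0,0,8.5],[0,0,0,8.5],[0,0,0,8.5],[0,0,0,0.5],[0,0,0,0],[0,0,0,0]]'
python3 - <<'E'
from station import bot
import cv2,numpy as np
o=bot.get_obs();d=bot.read_camera('wrist');np.savez('pics/w1.npz',pos=o['eef_pos'],rot=o['tool_rot'],**d)
cv2.imwrite('pics/w1.png',np.clip(d['color'][...,::-1]*1.5,0,255).astype('uint8'));print(d['hand_eye'].round(3).tolist(),d['mtx'].round(1).tolist(),[k for k in d],np.round(o['q'],2))
E
```

```text
t: 1.3
eef_pos: [0.4724, 0.1962, 0.2452]
tool_rot: [-0.0, 0.168, 0.986, -0.0]
contact_force: [-0.4, 0.6, -0.5]
gripper_width: 1.0
grasp_force: 0.0
t: 2.5
eef_pos: [0.4717, 0.1986, 0.2452]
tool_rot: [-0.0, 0.744, 0.669, -0.0]
contact_force: [-0.4, 0.7, 0.3]
gripper_width: 1.002
grasp_force: 0.0
[[-0.001, 0.96, 0.281, 0.071], [1.0, 0.001, 0.0, -0.001], [-0.0, 0.281, -0.96, -0.128], [0.0, 0.0, 0.0, 1.0]] [[308.7, 0.0, 320.6], [0.0, 308.7, 202.9], [0.0, 0.0, 1.0]] ['color', 'mtx', 'hand_eye'] [-0.88  0.21  0.42  1.96 -0.1   0.99 -0.52]
```

View pics/w1.png

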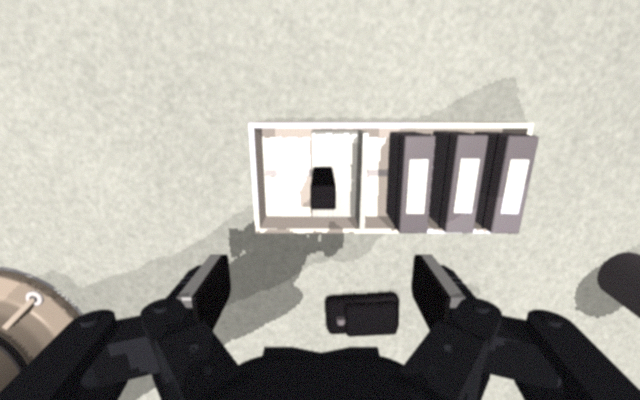

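The wrist view shows the jaws aligned with the tray. The post top is near (323,196), the rim corners near (249,124), (533,124), (522,233) and (257,233). I'll cross-check in the tool frame.

```bash
python3 - <<'E'
import numpy as np
from h import *
from scipy.spatial.transform import Rotation as R
w=np.load('pics/w1.npz');r=w['rot'];T=np.eye(4);T[:3,:3]=R.from_quat([r[1],r[2],r[3],r[0]]).as_matrix();T[:3,3]=w['pos']
d={'mtx':w['mtx'],'world_from_camera':T@w['hand_eye']}
P=[onz(d,p,.05)[:2] for p in((249,124),(532,124),(521,233),(257,233))]
c=np.mean(P,0);u=P[1]+P[2]-P[0]-P[3];u/=np.linalg.norm(u);n=np.array([-u[1],u[0]])
print(np.round(P,3).tolist(),[round(np.linalg.norm(P[i]-P[i-3]),3) for i in range(4)],c,np.degrees(np.arctan2(u[1],u[0])))
q=onz(d,(323.5,196),.12);print('post',q,'tray',(q[:2]-c)@u,(q[:2]-c)@n,'tool',T[:3,:3].T@(q-T[:3,3]))
print('tool axes',T[:3,:3].round(3).tolist())
E
```

```text
[[0.405, 0.266], [0.69, 0.236], [0.688, 0.116], [0.393, 0.148]] [np.float64(0.287), np.float64(0.119), np.float64(0.296), np.float64(0.119)] [0.54414404 0.19155273] -6.124940510335676
post [0.47344465 0.20168016 0.12      ] tray -0.07137637929234725 0.0025262140162969353 tool [0.00323301 0.00143692 0.12519537]
tool axes [[0.106, 0.994, -0.0], [0.994, -0.106, -0.0], [-0.0, -0.0, -1.0]]
```

```bash
python3 -m inch '[[0.001,0.001,0.03,0],[0,0,0.03,0],[0,0,0.03,0],[0,0,0.03,0],[0,0,0.025,0],[0,0,0,0],[0,0,0,0]]'; python3 -m inch '[[0,0,0,0],[0,0,0,0],[0,0,0,0],[0,0,0,0],[0,0,0,0],[0,0,0,0],[0,0,0,0],[0,0,0,0]]' 0.01 30
```

```text
t: 3.25
eef_pos: [0.4731, 0.1994, 0.1006]
tool_rot: [0.0, 0.744, 0.668, -0.0]
contact_force: [0.3, -0.2, 0.1]
gripper_width: 0.999
grasp_force: 0.0
t: 4.05
eef_pos: [0.4732, 0.1997, 0.1009]
tool_rot: [-0.0, 0.744, 0.668, 0.0]
contact_force: [-1.6, -0.5, 6.3]
gripper_width: 0.25
grasp_force: 32.8
```

Gripped at 21 mm. Pushing.

```bash
python3 -m inch '[[0,0.008,0,0],[0,0.008,0,0],[0,0.008,0,0],[0,0.008,0,0],[0,0.008,0,0],[0,0.008,0,0],[0,0.006,0,0],[0,0.004,0,0],[0,0.004,0,0],[0,0.004,0,0],[0,0,0,0],[0,0,0,0]]'; python3 -m inch '[[0,0.003,0,0],[0,0.003,0,0],[0,0.002,0,0],[0,0,0,0],[0,0,0,0]]'
```

```text
t: 5.25
eef_pos: [0.5388, 0.1927, 0.1009]
tool_rot: [-0.0, 0.744, 0.668, 0.0]
contact_force: [-0.8, 0.5, 6.8]
gripper_width: 0.254
grasp_force: 32.8
t: 5.75
eef_pos: [0.5462, 0.1919, 0.1009]
tool_rot: [-0.0, 0.744, 0.668, 0.0]
contact_force: [-3.5, -0.6, 7.9]
gripper_width: 0.251
grasp_force: 33.0
```

```bash
python3 -m inch '[[0,0.001,0,0],[0,0.001,0,0],[0,0,0,0],[0,0,0,0]]'; python3 -m inch '[[0,0.001,0,0],[0,0.001,0,0],[0,0,0,0],[0,0,0,0]]'
```

```text
t: 6.15
eef_pos: [0.5476, 0.1917, 0.1009]
tool_rot: [-0.001, 0.744, 0.668, -0.0]
contact_force: [-5.8, 0.8, 10.2]
gripper_width: 0.252
grasp_force: 33.2
t: 6.55
eef_pos: [0.5476, 0.1917, 0.1009]
tool_rot: [-0.002, 0.744, 0.668, -0.002]
contact_force: [-12.8, -0.4, 16.1]
gripper_width: 0.252
grasp_force: 34.1
```

It has stalled at x=0.5476 with the force rising to 12.8 N, so the pack looks tight. I'll confirm with one more nudge and a picture.

```bash
python3 -m inch '[[0,0.001,0,0],[0,0,0,0],[0,0,0,0]]'
python3 - <<'E'
from station import bot
import cv2,numpy as np
a=bot.read_camera('wrist')['color'];s=bot.read_camera('scene')['color'];
A=cv2.resize(s[190:350,330:490],(400,400),interpolation=2);B=cv2.resize(a,(400,250))
im=np.zeros((400,800,3),np.uint8);im[:,:400]=A;im[:250,400:]=B
cv2.imwrite('pics/t1.png',np.clip(im[...,::-1]*1.6,0,255).astype('uint8'))
E
```

```text
t: 6.85
eef_pos: [0.5476, 0.1917, 0.1008]
tool_rot: [-0.003, 0.744, 0.668, -0.003]
contact_force: [-15.8, 0.3, 19.6]
gripper_width: 0.254
grasp_force: 34.9
```

View pics/t1.png

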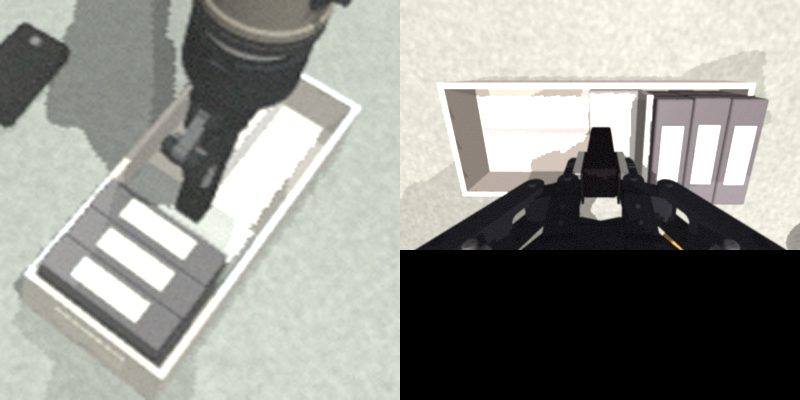

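The cases are closed up with no gaps against the end wall. Drawing back 20 mm.

```bash
python3 -m inch '[[0,-0.003,0,0],[0,-0.003,0,0],[0,-0.004,0,0],[0,-0.005,0,0],[0,-0.005,0,0],[0,-0.003,0,0],[0,0,0,0],[0,0,0,0]]'; python3 -m inch '[[0,0,0,0],[0,0,0,0],[0,0,0,0],[0,0,0,0],[0,0,0,0],[0,0,0,0],[0,0,0,0]]' 0.0854; python3 -m inch '[[0,0,-0.02,0],[0,0,-0.03,0],[0,0,-0.04,0],[0,0,-0.04,0],[0,0,-0.02,0],[0,0,0,0],[0,0,0,0]]'
python3 - <<'E'
from station import bot
import cv2,numpy as np
a=bot.read_camera('wrist')['color'];s=bot.read_camera('scene')['color'];
A=cv2.resize(s[190:350,330:490],(400,400),interpolation=2);B=cv2.resize(a,(400,250))
im=np.zeros((400,800,3),np.uint8);im[:,:400]=A;im[:250,400:]=B
cv2.imwrite('pics/t2.png',np.clip(im[...,::-1]*1.6,0,255).astype('uint8'))
E
```

```text
t: 7.75
eef_pos: [0.5285, 0.1938, 0.1008]
tool_rot: [-0.0, 0.744, 0.668, 0.0]
contact_force: [0.2, -0.4, 8.0]
gripper_width: 0.253
grasp_force: 33.2
t: 8.45
eef_pos: [0.5285, 0.1934, 0.1002]
tool_rot: [-0.0, 0.745, 0.668, -0.0]
contact_force: [0.3, 0.4, 0.2]
gripper_width: 1.0
grasp_force: 0.0
t: 9.15
eef_pos: [0.5284, 0.1935, 0.2502]
tool_rot: [-0.0, 0.745, 0.668, 0.0]
contact_force: [-0.5, -0.1, -0.4]
gripper_width: 1.003
grasp_force: 0.0
```

View pics/t2.png

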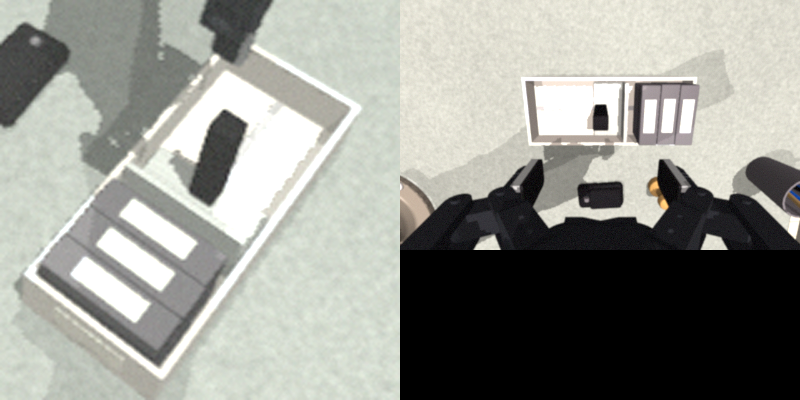

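The cases are still closed up, the backstop stands about 19 mm back, and the gripper is clear.

```bash
python3 -c "
from station import bot
print(bot.hand_in())"
```

```text
the job is handed in; nothing more can be done
None
```

The three cases are closed up tight against the end of the larger tray, its backstop is drawn back about 19 mm and released, the smaller tray was not touched, and the job is handed in; no verdict came back.

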